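Unload the curd press and hold its cam ejector at full lift

ROBOT

A 6-joint arm with a two-finger parallel gripper is mounted at the origin on a cart in front of the work surface, level with it; the furniture and walls round the work are solid. World frame = base frame: x ahead of the robot, y to its left, z up, the work surface at z = 0. Lengths are in mm, angles in rad, forces in N, time in s.
With the tool pointing down it reaches from about 300 to 950 mm from the base axis. Payload 3.1 kg.
Tool frame: the origin (TCP) lies at the very end of the fingers, on their centre line; the grasp point (between the pads) lies 19 mm behind it; y points along the fingers, z is the direction in which the jaws open and shut, and the axes are right-handed (so a half turn about y gives the same grasp; the last joint's range is limited). The gripper opens to 85 mm and grips with 20 to 120 N. Pads are 22 mm wide; open, the fingers measure 114 mm over their backs; the gripper's body (76 mm by 85 mm) begins 54 mm behind the grasp point. The pads swing forward as they close: fully open they stand 13 mm farther back than shut.
Start: joints at [1.084, 0.308, 1.634, -0, 1.2, -0.07], TCP at [253.048, 571.488, 209.472] pointing down, gripper open.
Joint ranges: [-3.06, 3.06], [-0.79, 1.96], [0.05, 2.63], [-1.19, 4.34], [0.05, 2.64], [-2.94, 2.94]. Speed limits (rad/s): [2.79, 2.79, 3.14, 3.14, 3.14, 3.14].

INTERFACE

Orientations are given as [roll, pitch, yaw] about the fixed x, y, z axes, in that order (R = Rz(yaw) Ry(pitch) Rx(roll)).
In Python, from bench import bot gives the robot as it stands. Calls block until the motion is done:
- bot.move_to(position, orientation): joint-space move of the TCP to a pose.
- bot.move_straight(position, ori=None, speed=150, threshold=None): straight line of the TCP; ori=None keeps the orientation; speed is the mean speed in mm/s. With threshold (N) it stops when the force on the tool has changed by that much, and returns True; else False.
- bot.goto_joints(angles): joint-space move.
- bot.grip(opening, force=None): finger opening in mm; force is the grip in N (None keeps the last); returns when the fingers have stopped.
- bot.pause(seconds).
- bot.ik(position, orientation): joint angles nearest the present ones, or None.
- bot.state(): the state.
- bot.capture(name): name is "scene" or "side" or "wrist"; returns a dict with "color" (400x640x3 uint8, blue, green, red), "fx", "fy", "cx", "cy" (pixels), "world_to_cam" (4x4, takes a point from world to camera coordinates); the wrist camera has in their place "tool_from_camera" (4x4, takes a point from camera to tool coordinates, whose origin is the TCP and whose axes are the tool frame's). Camera axes: x right, y down, z forward; pixel columns grow to the right and rows downward; lengths in mm; the calibration is good to about 2 mm. A picture is of the moment at which its call begins: read the wrist's pose just before it. There is no depth.
A pose or a line that the arm cannot do raises bot.MotionError and nothing moves.
- bot.job_done(): hands the job in, once; it reports no verdict.
The state is a dict: "t": time; "joints": joint angles; "joint_vel": joint speeds; "joint_efforts": joint torques, N m; "eef_pos": TCP position; "ee_rot": TCP orientation; "contact_force": force on the tool from outside, world axes, zero at the start; "wrist_torque": the same for the moment, N m; "finger_gap": finger opening in mm.
Only numpy, scipy, OpenCV 4.12 (cv2) and the standard library are available. Lean on these libraries where they do the work, as an engineer would, in place of code of your own. Each camera call takes 0.05 s, during which the arm holds its last target. There are 200 camera calls.

TASK

Unload the little curd press: slide its jaw fully open by the pull bar, then lift the white follower disc out by its knob and set it down gently, flat on the wooden board. Then swing the ejector lever up until it stands straight upright, which is the top of its cam's lift (past that the wheel sinks again), and finish still holding it there, because it springs back when let go: the pressed curd wheel must stand raised on the ejector plate for me to take. Do not touch the curd wheel itself, and leave the other things on the table where they are.

Things in the scene. Friction and masses are not known exactly. Their poses are not given: they have to be found in the camera images.
- press: The curd press, fixed on the table: aluminium frame 120 (x) x 244 (y) x 108 mm high with a round split steel mould on its deck (inner diameter 118, rim 150 mm above the table). Origin on the table, under the mould's axis; the frame reaches from 82 mm on its +y side (lever side) to 160 mm on its -y side (jaw side). Its -x side faces the robot at yaw 0.
- press_jaw (a joint): Opening of the sliding jaw (half of the mould) in m: 0 shut, 0.042 fully open; it slides along the press's -y, against about 3 N of friction, and stays where it is left. Shut, its lip (165 to 173 mm above the table) reaches 11 mm over the follower's edge and catches it.
- jaw_bar (a point): Middle of the jaw's pull bar: a round steel bar 12 mm thick, about 52 mm of it straight, along the press's x, 198 mm above the table on two posts, 50 mm above the jaw's block; moves with the jaw. Shut, it lies 95 mm from the mould's axis. Take it from above, fingers closing along the press's y.
- follower_knob (a point): Middle of the gripping height of the follower's knob. The follower is a loose white plastic disc, 112 mm across and 14 mm thick, 0.2 to 0.4 kg, that lies on the curd wheel in the mould, with an upright knob in its middle 32 mm across and 52 mm high over the disc's underside; this point is 40 mm above the underside and 12 mm below the knob's top. z is the follower's axis.
- follower: The same follower; origin at the centre of its underside (149 mm above the table at the start).
- board: Wooden board, 150 (x) x 190 (y) x 14 mm, fixed on the table to the right of the press; origin at the centre of its underside, on the table.
- board_top (a point): Centre of the board's upper face, 14 mm above the table; empty at the start.
- press_lever (a joint): Angle of the ejector lever in rad: 0 level (start, pointing to the press's -x), grows as its grip is swung up, 1.571 upright = highest lift of the cam, stop at 2.1. A spring and the wheel's weight turn it back to 0 when let go (3 to 6 N at the grip). It turns about the press's +y through an axle 46 mm above the table, straight above the press's origin line (x = 0).
- lever_grip (a point): Middle of the lever's grip: a round black sleeve, 20 mm thick, 68 mm long, along the press's y, 140 mm to the +y side of the press's origin; it spins freely on its pin, so fingers keep their direction as the lever swings. At lever angle a it is at x = -0.115 cos a, z = 0.046 + 0.115 sin a in the press's frame. Take it from above, fingers closing along the press's x.
- press_plate (a joint): Lift of the ejector plate in m, 0.020 x sin(lever angle): 0 at the start, 0.020 at the top. The plate (84 mm across) lies on the deck under the curd wheel.
- wheel_center (a point): Centre of the pressed curd wheel in the mould: fluted disc 112 mm across, 35 mm high, on the ejector plate, 0.34 kg; 131.5 mm above the table at the start, 151.5 mm at full lift.
- curd_wheel: The same wheel; origin at the centre of its underside. Not to be touched by the robot.
- tape_roll: Bystander: roll of brown tape, 96 mm across, 48 mm high.
- order_pad: Bystander: order pad, 210 x 152 x 13 mm.
- cup_a: Bystander: yellow cup, 74 mm across, 88 mm high.
- cup_b: Bystander: yellow cup, 75 mm across, 80 mm high.
- cup_c: Bystander: yellow cup, 74 mm across, 88 mm high.
- wheel_b: Bystander: another curd wheel, 117 mm across, 35 mm high, on the table.

How it is judged:
By the outcome, as a careful person would: the job done as asked, in the order asked, and still so for the second after the job is handed in, while the arm keeps its last pose, push and grip.
It also fails if it takes over 64 s, if anything falls off the work surface, if the arm or the gripper's body presses on something with over 40 N, if the wrist force passes 120 N, or if a joint passes its speed limit or range.

## Working session

There is one attempt and no reset: what is moved stays moved. The work goes in short steps, each a Python script; the robot and the scene stay as the last script left them, time stands still between calls to the robot, and variables do not carry over. Pictures are saved under pics/ and viewed, about 8 in all and at most 12, crops included, and the job is handed in when it is done.

```bash
mkdir -p pics; ls
python3 - <<'E'
from bench import bot
import cv2,numpy as np
for n in("scene","side"):
    c=bot.capture(n); cv2.imwrite(f"pics/{n}0.png",c["color"]); print(n,c["fx"],c["fy"],c["cx"],c["cy"]); print(np.round(c["world_to_cam"],4).tolist())
s=bot.state(); print(s)
E
```

```text
pics
scene 433.4623212533571 433.4623212533571 315.0412796743884 197.843282501047
[[-0.4941, -0.8694, -0.0066, 151.7179], [-0.39, 0.2284, -0.8921, 352.0642], [0.7771, -0.4381, -0.4519, 1365.408], [0.0, 0.0, 0.0, 1.0]]
side 444.7920590772651 444.7920590772651 314.6172648896992 198.0951678871098
[[0.9054, 0.4245, -0.0128, -375.8148], [0.3141, -0.6896, -0.6525, -120.205], [-0.2858, 0.5867, -0.7577, 2044.7571], [0.0, 0.0, 0.0, 1.0]]
{'t': 0.1, 'joints': array([ 1.08431172e+00,  3.08927750e-01,  1.63503242e+00,  1.36660998e-05,
        1.19974872e+00, -6.96971332e-02]), 'joint_vel': array([ 0.0002563 , -0.00223421, -0.0046149 ,  0.00059869,  0.00059225,
       -0.00090557]), 'joint_efforts': array([-6.52554136e-04, -4.16410840e+01, -2.77644110e+01, -1.27867420e-04,
        4.11417554e-03,  7.76998732e-07]), 'eef_pos': array([252.66380384, 570.78590807, 208.36866145]), 'ee_rot': array([-1.57290654e+00,  1.60071079e-04, -4.16792607e-01]), 'contact_force': array([-0.15733507, -0.25938296, -0.24119595]), 'wrist_torque': array([-0.02879075,  0.02706904, -0.03229894]), 'finger_gap': 85.42691937782067}
```

View pics/scene0.png

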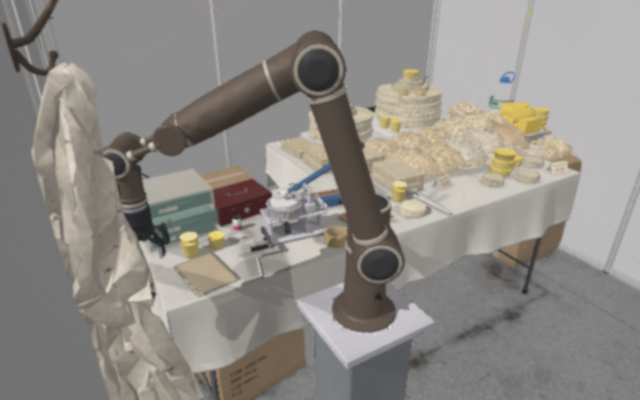

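View pics/side0.png

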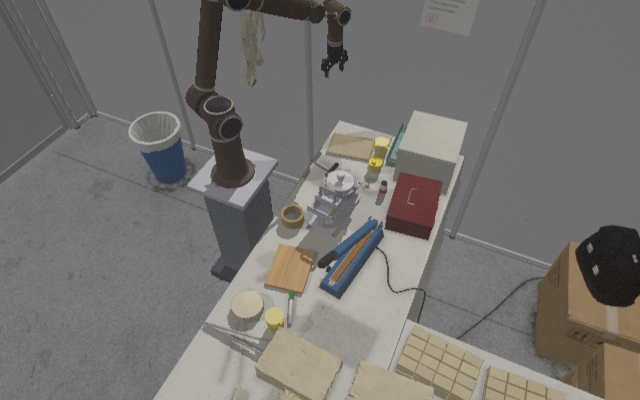

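The scene view shows the press at about (290,215), partly hidden by the arm. In the side view the press knob is near (340,178), the board near (291,268), the tape at (292,215) and the cups at (380,150).

```bash
cat > h.py <<'E'
from bench import bot
import cv2,numpy as np
from scipy.spatial.transform import Rotation as R
def ray(c,px,z,T=None):
    """pixel -> world point at height z. T: cam->world (4x4)"""
    if T is None: T=np.linalg.inv(c["world_to_cam"])
    d=T[:3,:3]@np.array([(px[0]-c["cx"])/c["fx"],(px[1]-c["cy"])/c["fy"],1]); o=T[:3,3]
    return o+d*(z-o[2])/d[2]
def wristT(s,c):
    W=np.eye(4); W[:3,:3]=R.from_euler('xyz',s["ee_rot"]).as_matrix(); W[:3,3]=s["eef_pos"]
    return W@c["tool_from_camera"]
def proj(c,P,T=None):
    M=c["world_to_cam"] if T is None else np.linalg.inv(T)
    p=M[:3,:3]@np.array(P,float)+M[:3,3]; return np.array([c["fx"]*p[0]/p[2]+c["cx"],c["fy"]*p[1]/p[2]+c["cy"]])
E
python3 - <<'E'
from h import *
c=bot.capture("side")
for n,p,z in(("knob",(340,178),195),("board",(291,268),14),("tape",(292,213),48)): print(n,ray(c,p,z).round())
im=c["color"][125:325,240:440]; cv2.imwrite("pics/side_c.png",cv2.resize(im,(600,600),interpolation=cv2.INTER_CUBIC))
s=bot.state(); w=bot.capture("wrist"); print(w["fx"],w["tool_from_camera"].round(3).tolist()); T=wristT(s,w); print(T.round(2).tolist())
E
```

```text
knob [529.  -3. 195.]
board [ 482. -353.   14.]
tape [ 377. -136.   48.]
303.4119824411301 [[0.001, 0.957, 0.289, -74.378], [-0.0, -0.289, 0.957, -165.083], [1.0, -0.001, 0.0, 0.122], [0.0, 0.0, 0.0, 1.0]]
[[0.41, 0.88, 0.26, 184.9], [0.91, -0.39, -0.12, 601.37], [-0.0, 0.29, -0.96, 373.58], [0.0, 0.0, 0.0, 1.0]]
```

View pics/side_c.png

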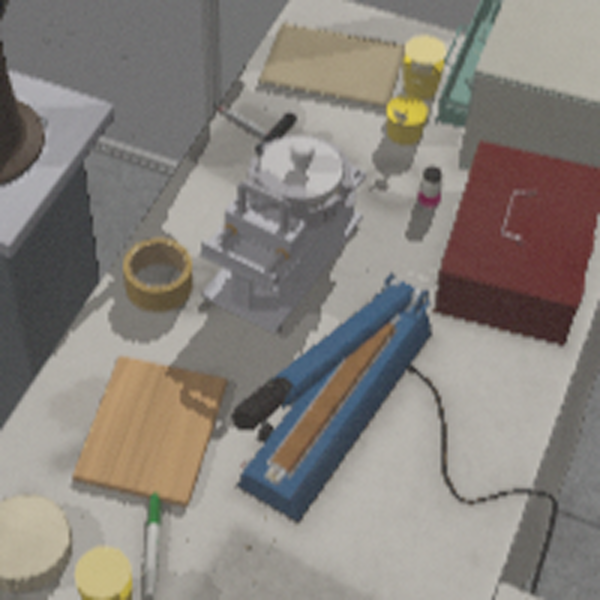

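Run:
```python
from h import *
c=bot.capture("side")
q=np.array([(122,358),(228,378),(188,503),(75,482)])/3+[240,125]
P=np.array([ray(c,p,14) for p in q])[:,:2]; print(P.round(1),P.mean(0),[np.linalg.norm(P[i]-P[i-1]).round() for i in range(4)])
d=np.array([240,125])
for n,p,z in(("knobtop",(301,152),201),("gripA",(262,143),60),("gripB",(293,120),60),("bar0",(240,185),198),("bar1",(285,195),198)): print(n,ray(c,np.array(p)/3+d,z).round())
o=[-np.pi/2,0,0]
bot.move_straight([253,571,400]); bot.move_to([470,-3,400],o)
s=bot.state(); print(s["eef_pos"],s["ee_rot"],s["t"],s["joints"])
w=bot.capture("wrist"); cv2.imwrite("pics/w1.png",cv2.resize(w["color"],(800,500),interpolation=cv2.INTER_CUBIC)); np.savez("w1.npz",T=wristT(s,w),cx=w["cx"],cy=w["cy"],fx=w["fx"],fy=w["fy"])
```

```text
[[ 394.9 -273.2]
 [ 535.4 -243.5]
 [ 568.1 -428.4]
 [ 429.1 -460.7]] [ 481.87332159 -351.4450863 ] [np.float64(191.0), np.float64(144.0), np.float64(188.0), np.float64(143.0)]
knobtop [528.   3. 201.]
gripA [420. 122.  60.]
gripB [443. 184.  60.]
bar0 [478. -80. 198.]
bar1 [538. -72. 198.]
[470.13437077  -2.40601444 399.99449771] [-1.57045064e+00 -7.06026256e-05  9.08487495e-04] 3.8583 [-9.80299643e-02 -1.18411850e-01  1.72198018e+00  3.51155211e-04
  1.53798821e+00 -1.66974630e+00]
```

View pics/w1.png

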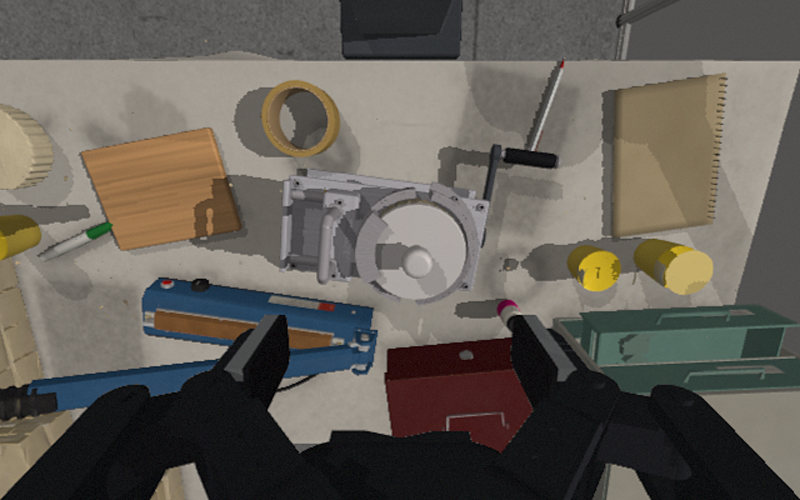

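The wrist view shows the knob at (418,262), the jaw bar from (331,213) to (325,278), the lever grip from (505,156) to (556,160) and the board at (160,190). I'll enlarge the press area.

Run:
```python
import cv2
from h import *
s=bot.state(); w=bot.capture("wrist"); np.savez("w1.npz",T=wristT(s,w),cx=w["cx"],cy=w["cy"],fx=w["fx"],fy=w["fy"])
cv2.imwrite("pics/w1c.png",cv2.resize(w["color"][105:255,215:455],(800,500),interpolation=cv2.INTER_CUBIC))
```

```text
(no output)
```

View pics/w1c.png

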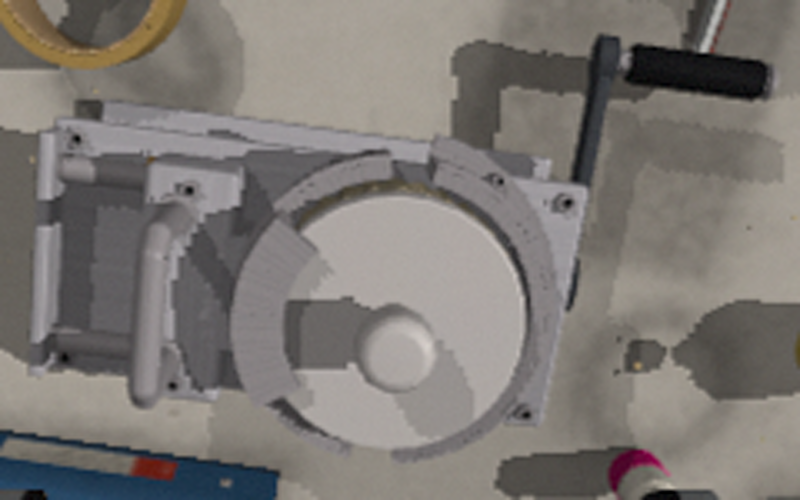

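Run:
```python
from h import *
d=np.load("w1.npz");c={k:float(d[k]) for k in("cx","cy","fx","fy")};T=d["T"]
f=lambda p,z:ray(c,np.array(p)/3.3333+[215,105],z,T)
for n,p,z in(("knob",(401,342),201),("discL",(275,318),163),("discR",(526,318),163),("bar0",(157,235),198),("bar1",(147,385),198),("gripA",(629,68),46),("gripB",(770,79),46)): print(n,f(p,z).round(1))
B=np.array([ray(c,np.array(p)/1.25,14,T) for p in((82,153),(210,127),(242,236),(120,250))]);print(B.round(1),B.mean(0))
```

```text
knob [516.9  17.7 201. ]
discL [519.  -32.7 163. ]
discR [519.   71.6 163. ]
bar0 [476.1 -73.1 198. ]
bar1 [535.4 -80.2 198. ]
gripA [424.2 137.9  46. ]
gripB [429.6 209.   46. ]
[[ 420.8 -449.5   14. ]
 [ 385.9 -264.2   14. ]
 [ 541.8 -238.7   14. ]
 [ 563.7 -426.5   14. ]] [ 478.05111245 -344.69773445   14.        ]
```

Run:
```python
from h import *
from scipy.optimize import least_squares
d=np.load("w1.npz");c={k:float(d[k]) for k in("cx","cy","fx","fy")};T=d["T"]; S=bot.capture("side")
W=lambda p:np.array(p)/3.3333+[215,105]
V=lambda p:np.array(p)/3+[240,125]
F={"knob":[0,0,201],"b0":[-26,-95,198],"b1":[26,-95,198],"gA":[-115,106,46],"gB":[-115,174,46]}
ow={"knob":W((401,342)),"b0":W((157,235)),"b1":W((147,385)),"gA":W((629,68)),"gB":W((770,79))}
os={"knob":V((301,152)),"gA":V((262,143)),"gB":V((293,120))}
def P(v,f):
    a=v[2];x,y,z=F[f];return [v[0]+x*np.cos(a)-y*np.sin(a),v[1]+x*np.sin(a)+y*np.cos(a),z]
def rw(v): return np.concatenate([proj(c,P(v,k),T)-ow[k] for k in ow])
def rs(v): return np.concatenate([proj(S,P(v,k))-os[k] for k in os])
for n,r in(("w",rw),("s",rs)):
    q=least_squares(r,[517,18,-.1]);print(n,q.x.round(3),q.fun.round(1))
    if n=="w": v=q.x; print("side pred crop",{k:((proj(S,P(v,k))-[240,125])*3).round() .tolist() for k in F})
```

```text
w [ 5.18998e+02  1.76280e+01 -1.47000e-01] [-0.1  1.6  0.6  2.6 -0.2 -3.4  1.  -2.1 -1.5  0.7]
side pred crop {'knob': [299.0, 143.0], 'b0': [243.0, 181.0], 'b1': [277.0, 198.0], 'gA': [267.0, 142.0], 'gB': [291.0, 115.0]}
s [ 5.23416e+02  8.14800e+00 -1.40000e-01] [-0.5 -1.1  1.5  1.4 -0.9 -0.1]
```

Run:
```python
from h import *
o=[-np.pi/2,0,-.13]
bot.move_to([500,-55,290],o)
bot.pause(.2)
s=bot.state(); w=bot.capture("wrist"); print(s["eef_pos"],s["t"]); np.savez("w2.npz",T=wristT(s,w),cx=w["cx"],cy=w["cy"],fx=w["fx"],fy=w["fy"])
cv2.imwrite("pics/w2.png",cv2.resize(w["color"],(800,500),interpolation=cv2.INTER_CUBIC))
```

```text
[501.38259383 -54.55650001 292.67645091] 4.775
```

View pics/w2.png

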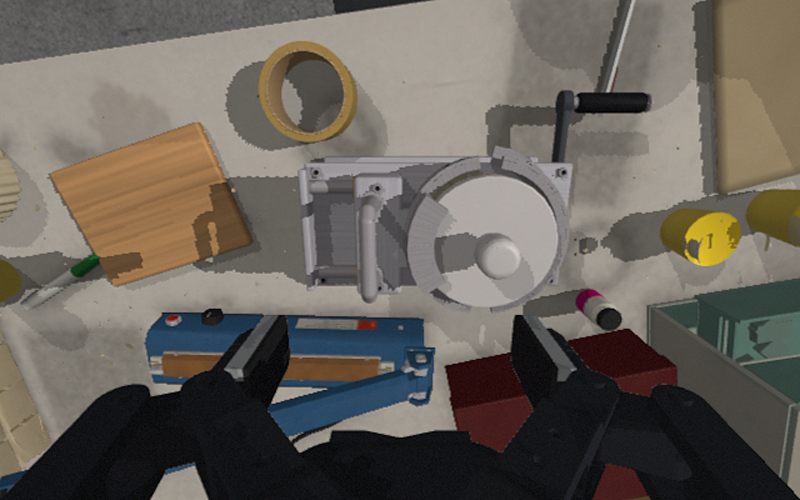

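Run:
```python
from h import *
from scipy.optimize import least_squares
d=np.load("w2.npz");c={k:float(d[k]) for k in("cx","cy","fx","fy")};T=d["T"]
f=lambda p,z:ray(c,np.array(p)/1.25,z,T)
a=-.13;Rt=np.array([[np.cos(a),-np.sin(a)],[np.sin(a),np.cos(a)]])
for n,p,z,F in(("knob",(500,253),201,(0,0)),("bar",(370,252),198,(0,-95)),("grip",(614,102),50,(-115,140)),("frame corner lever,-x",(573,164),108,(-60,82))):
    q=f(p,z)[:2]; print(n,q.round(1),"O=",(q-Rt@F).round(1))
B=np.array([f(p,14) for p in((51,175),(201,122),(253,244),(113,286))])[:,:2];print(B.round(1),B.mean(0))
e=B[1]-B[0];print(np.arctan2(-e[0],e[1]), [np.linalg.norm(B[i]-B[i-1]).round() for i in range(4)])
```

```text
knob [517.2  15.4] O= [517.2  15.4]
bar [505.4 -76.3] O= [517.7  17.9]
grip [425.7 172.7] O= [521.6  19. ]
frame corner lever,-x [474.1 106.9] O= [522.9  17.8]
[[ 421.2 -449.4]
 [ 387.3 -261.5]
 [ 532.4 -238.5]
 [ 563.4 -426.8]] [ 476.09849901 -344.02959653]
0.17868361536724245 [np.float64(144.0), np.float64(191.0), np.float64(147.0), np.float64(191.0)]
```

```bash
cat >> h.py <<'E'
O=np.array([519,17.5]);A=-.13
def pw(x,y):
    return O+np.array([x*np.cos(A)-y*np.sin(A),x*np.sin(A)+y*np.cos(A)])
def D(y=A): return [-np.pi/2,0,y]
def show(m=""):
    s=bot.state(); print(m,"t%.1f"%s["t"],s["eef_pos"].round(1),"F",s["contact_force"].round(1),"gap%.1f"%s["finger_gap"]); return s
E
python3 - <<'E'
from h import *
bot.grip(50,40)
p=pw(0,-95); bot.move_to([*p,245],D()); show("above")
print(bot.move_straight([*p,180],speed=100,threshold=8)); show("down")
bot.grip(0,40); s=show("gripped")
q=s["eef_pos"][:2]; dv=pw(0,-1)-pw(0,0)
t=q+dv*46
print(bot.move_straight([*t,180],speed=60,threshold=15)); s2=show("pulled")
print("travel",(s2["eef_pos"][:2]-q)@dv)
w=bot.capture("wrist"); cv2.imwrite("pics/w3.png",w["color"])
E
```

```text
above t5.6 [505.3 -76.6 243.4] F [-0.1  0.2  0.2] gap50.5
False
down t6.4 [507.4 -76.8 180.8] F [0.4 0.1 0.6] gap49.9
gripped t6.9 [508.  -77.7 182.1] F [-1.6 -1.3  6.3] gap0.3
False
pulled t7.8 [ 503.2 -122.6  182.1] F [-0.7  2.7  6.9] gap-0.1
travel 45.185651922777154
```

View pics/w3.png

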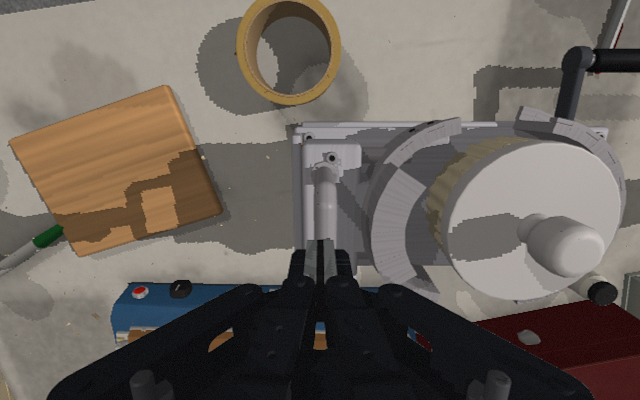

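The jaw has clearly slid to the left, with the mould gap open. The gripper gap reads 0 though, so I'll look closer at the fingers near (322,245).

Run:
```python
import cv2
a=cv2.imread("pics/w3.png")[115:300,250:440]; cv2.imwrite("pics/w3c.png",cv2.resize(a,(616,600),interpolation=cv2.INTER_CUBIC))
```

```text
(no output)
```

View pics/w3c.png

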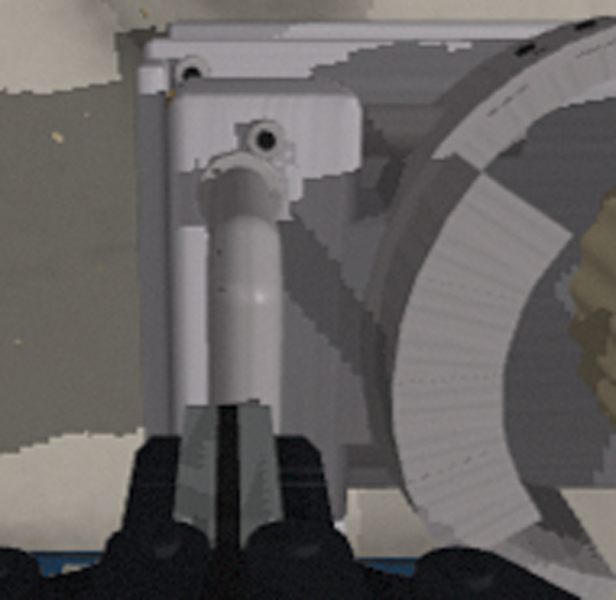

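The crop shows the tips (crop row 405) sitting over the bar rather than around it. The jaw did ride along until the fingers slid 3 mm past its stop. I'll take the bar again, deeper, to verify the grip and learn the height offset.

Run:
```python
from h import *
s=show(); p=s["eef_pos"][:2]; dv=pw(0,1)-pw(0,0); q=p+dv*3
bot.move_straight([*p,200],speed=100); show("up")
bot.grip(45,40)
bot.move_straight([*q,195],speed=100)
print(bot.move_straight([*q,166],speed=60,threshold=6)); show("down")
bot.grip(0,40); show("grip")
```

```text
t7.9 [ 503.2 -122.6  182.1] F [-0.3  3.5  7.2] gap-0.1
up t8.2 [ 503.8 -122.9  200.7] F [ 0.2  0.  -0.5] gap0.3
False
down t9.6 [ 503.5 -119.6  165.7] F [-0.1 -0.4 -0.2] gap45.0
grip t10.0 [ 504.  -119.9  166.6] F [-0.7  0.5  2.3] gap9.9
```

Run:
```python
from h import *
dv=pw(0,1)-pw(0,0); s=show(); p=s["eef_pos"][:2]
print(bot.move_straight([*(p-dv*5),s["eef_pos"][2]],speed=25,threshold=12)); s=show("pull"); p2=s["eef_pos"][:2]
print("moved",(p2-p)@dv, "press-frame y", (p2-O)@dv)
bot.grip(30); show("open")
bot.move_straight([*p,225],speed=150); bot.grip(0)
print(bot.move_straight([*p,160],speed=50,threshold=4)); show("touch bar")
bot.move_straight([*p,300],speed=250); show()
w=bot.capture("side"); cv2.imwrite("pics/s3.png",cv2.resize(w["color"][150:250,280:400],(720,600),interpolation=cv2.INTER_CUBIC))
```

```text
t10.0 [ 504.  -119.9  166.6] F [-0.7  0.5  2.3] gap9.9
True
pull t10.3 [ 504.  -119.8  166.6] F [0.5 0.3 3. ] gap10.1
moved 0.09801045368195245 press-frame y -138.07785090778194
open t10.6 [ 502.9 -119.7  165.5] F [-0.7  0.1  0. ] gap29.9
True
touch bar t12.4 [ 503.7 -119.8  182.1] F [-1.3  0.3  5.7] gap0.3
 t13.0 [ 503.2 -119.6  298.5] F [-0.9 -0.4  0.9] gap0.3
```

View pics/s3.png

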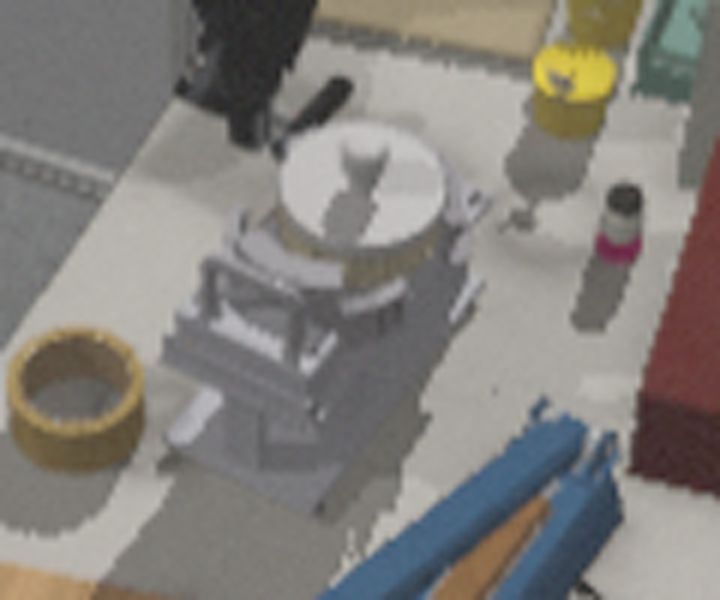

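The jaw is fully open: it hit its stop at press y = -138, and the side view shows the gap. The bar's top was touched at a reported z of 182, where 204 was expected, so I'll refit the press pose with a free height offset over all views.

```bash
cat > fit.py <<'E'
from h import *
from scipy.optimize import least_squares
def L(n):
    d=np.load(n);return {k:float(d[k]) for k in("cx","cy","fx","fy")},d["T"]
c1,T1=L("w1.npz");c2,T2=L("w2.npz");S=bot.capture("side");TS=np.linalg.inv(S["world_to_cam"])
a=np.array
obs=[]
for p,F in(((401,342),(0,0,201)),((152,310),(0,-95,198)),((700,73),(-115,140,48)),((565,203),(-52,74,108)),((524,411),(52,74,108))): obs.append((c1,T1,a(p)/3.3333+[215,105],F))
for p,F in(((500,253),(0,0,201)),((370,252),(0,-95,198)),((614,102),(-115,140,48)),((573,164),(-60,82,108)),((305,168),(-60,-160,108))): obs.append((c2,T2,a(p)/1.25,F))
for p,F in(((301,152),(0,0,201)),((277,131),(-115,140,50))): obs.append((S,TS,a(p)/3+[240,125],F))
for p,F in(((365,150),(0,0,201)),((256,283),(0,-137,202)),((175,462),(-60,-160,0)),((318,513),(60,-160,0))): obs.append((S,TS,a(p)/6+[280,150],F))
def P(v,F):
    x,y,z=F;return [v[0]+x*np.cos(v[2])-y*np.sin(v[2]),v[1]+x*np.sin(v[2])+y*np.cos(v[2]),z+v[3]]
r=lambda v,fz=None:np.concatenate([proj(c,P(v,F),T)-o for c,T,o,F in obs])
q=least_squares(r,[519,17,-.13,-10],x_scale=[1,1,.01,1],loss="soft_l1");print(q.x.round(3));print(r(q.x).reshape(-1,2).round(1).tolist())
q=least_squares(lambda v:r([*v,0]),[519,17,-.13],x_scale=[1,1,.01],loss="soft_l1");print(q.x.round(3),q.cost);print(r([*q.x,0]).reshape(-1,2).round(1).tolist())
E
python3 fit.py
```

```text
[ 5.20935e+02  1.75210e+01 -1.39000e-01 -5.21200e+00]
[[-0.4, 1.7], [0.9, 0.8], [-1.5, -0.2], [0.2, -1.4], [-0.2, -1.4], [1.1, 1.9], [0.5, 0.8], [-3.5, 1.1], [-1.9, -1.4], [0.6, -6.6], [-0.2, -2.0], [0.8, -0.6], [-0.7, -1.3], [-1.2, -1.6], [-2.8, -1.8], [-2.0, 2.5]]
[ 5.20175e+02  1.73560e+01 -1.43000e-01] 30.08038475099341
[[-0.3, 2.5], [-0.0, 1.2], [-0.4, -0.2], [0.9, -1.1], [0.1, -0.5], [2.3, 2.9], [-0.2, 1.4], [-1.2, 0.6], [0.1, -1.5], [-0.7, -7.5], [-0.4, -2.9], [0.8, -1.4], [-0.9, -2.3], [-1.5, -2.6], [-3.1, -2.6], [-2.3, 1.6]]
```

The fit gives O≈(520.5,17.4). The wrist crop agrees with the touch: the real tips end about 20 mm short of the reported TCP. I'll plan z from the touch (reported = true - 22). Next is the follower.

Run:
```python
from h import *
k=[518.5,17]
bot.grip(75,40)
bot.move_to([*k,215],D()); show("above")
print(bot.move_straight([*k,148],speed=100,threshold=6)); show("down")
bot.grip(0,45); s=show("grip")
z=s["eef_pos"][2]
bot.move_straight([*k,z+30],speed=60); show("lift")
bot.pause(.2);w=bot.capture("wrist"); cv2.imwrite("pics/w4.png",w["color"])
open("z.txt","w").write(str(z))
```

```text
above t14.5 [519.1  16.5 215.7] F [-0.1  0.2  0.5] gap74.9
False
down t15.3 [519.2  16.7 148.7] F [ 0.9 -0.1 -0.1] gap75.0
grip t15.8 [519.2  16.9 148.9] F [-1.1 -2.   3.7] gap29.8
lift t16.5 [518.4  17.  178.9] F [-0.3 -0.3 -2.8] gap29.8
```

View pics/w4.png

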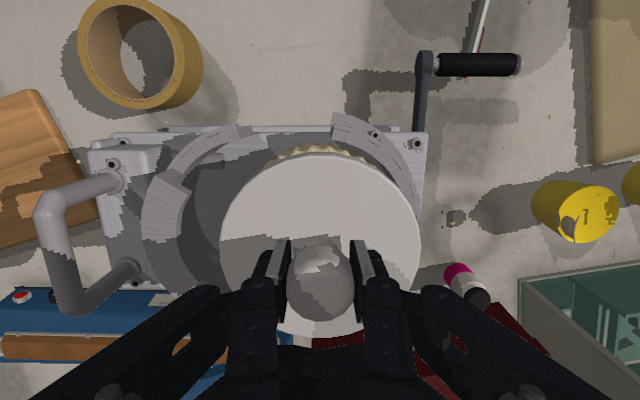

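The knob is held between the pads, centred at about (320,282), with the disc level and clear of the wheel (load 2.8 N). Now I'll carry it to the board.

Run:
```python
from h import *
z=float(open("z.txt").read()); b=[478,-346]
bot.move_straight([518.5,17,z+100],speed=200)
bot.move_straight([*b,z+100],speed=250); show("over")
bot.move_straight([*b,z-115],speed=180); show("near")
print(bot.move_straight([*b,z-145],speed=20,threshold=2.5)); s=show("set")
print("drop",z-s["eef_pos"][2])
w=bot.capture("side"); cv2.imwrite("pics/s4.png",cv2.resize(w["color"][195:320,250:400],(720,600),interpolation=cv2.INTER_CUBIC))
```

```text
over t18.8 [ 478.1 -344.8  248.7] F [-0.2 -0.7 -1.4] gap30.2
near t20.2 [ 479.1 -346.8   35.2] F [ 0.5 -0.5 -1.6] gap29.8
True
set t21.1 [ 477.8 -346.    14.5] F [ 0.4 -0.2  4.1] gap30.2
drop 134.38616530822912
```

View pics/s4.png

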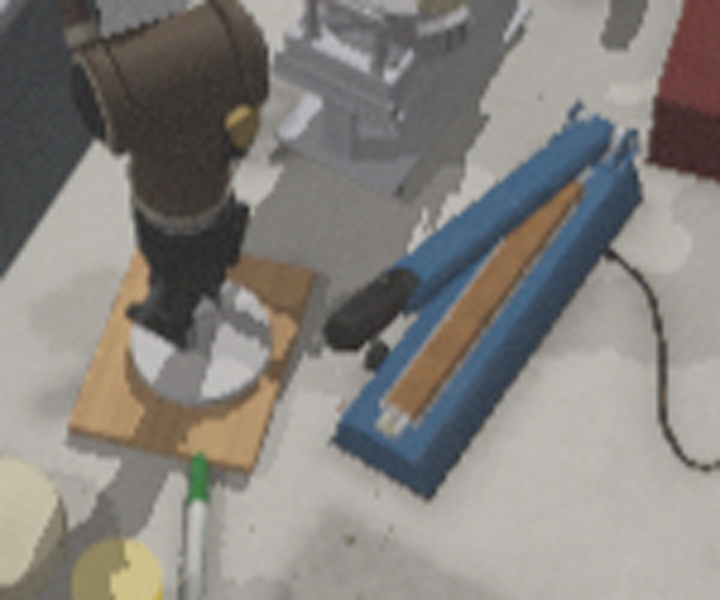

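The follower sits flat on the board, near its middle; the 134.4 mm drop matches the expected 135. I'll release it and go to the lever.

```bash
cat > lev.py <<'E'
from h import *
A=-.137
ex=np.array([np.cos(A),np.sin(A),0]); ey=np.array([-np.sin(A),np.cos(A),0]); ez=np.array([0,0,1.])
ori=[-np.pi/2,0,A-np.pi/2]
E
python3 - <<'E'
from lev import *
s=bot.state(); p=s["eef_pos"]
bot.move_straight([*p[:2],p[2]+1],speed=20); bot.grip(60); show("released")
bot.move_straight([*p[:2],240],speed=250)
g=np.array([425.6,172.3,0])+6*ey
print(bot.ik([*g[:2],180],ori))
bot.move_to([*g[:2],180],ori); bot.grip(55); bot.pause(.2)
s=show("above grip"); w=bot.capture("wrist"); T=wristT(s,w)
print("pred grip px",proj(w,[425.6,172.3,46],T))
cv2.imwrite("pics/w5.png",w["color"])
E
```

```text
released t21.9 [ 477.9 -346.    15.6] F [-0.9 -0.3 -0.1] gap60.2
[0.30166758 0.0226937  2.03140565 0.         1.0874933  0.43866758]
above grip t25.5 [426.5 178.1 180. ] F [-0.3  0.1  0.6] gap54.7
pred grip px [320.45988919 189.5756727 ]
```

View pics/w5.png

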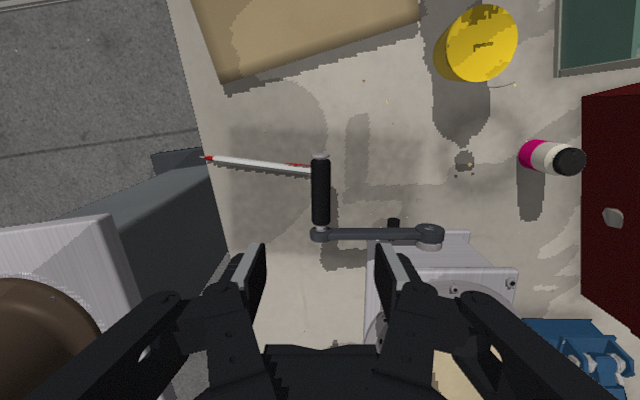

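The grip is where predicted: axis at column 320, rows 158–226. I'll descend, grip and check.

Run:
```python
from lev import *
g=np.array([425.6,172.3,0])+6*ey
print(bot.move_straight([*g[:2],60],speed=150,threshold=8))
print(bot.move_straight([*g[:2],7],speed=60,threshold=5)); show("down")
bot.grip(0,60); s=show("grip"); np.save("g0.npy",s["eef_pos"])
p=s["eef_pos"]
for a in np.radians([8,16]):
    t=p+115*(1-np.cos(a))*ex+115*np.sin(a)*ez
    bot.move_straight(list(t),ori,speed=70); show(f"{np.degrees(a):.0f}")
```

```text
False
False
down t27.6 [426.8 178.3   7.2] F [ 0.2 -0.9 -0.3] gap55.1
grip t28.0 [427.2 178.3   7.5] F [ 0.8 -0.4  1.8] gap17.9
8 t28.4 [428.2 178.2  23.6] F [ 1.6  1.2 -5.1] gap17.9
16 t28.8 [431.4 177.7  39.5] F [ 2.3  1.6 -5.7] gap17.9
```

Run:
```python
from lev import *
p=np.load("g0.npy")
for a in np.radians([25,34,43,52,61,70,79,85,90]):
    t=p+115*(1-np.cos(a))*ex+115*np.sin(a)*ez
    bot.move_straight(list(t),ori,speed=70); s=show(f"{np.degrees(a):.0f}")
bot.pause(.5); s=show("end"); d=s["eef_pos"]-p; print("disp",d@ex,d@ey,d[2])
w=bot.capture("wrist"); cv2.imwrite("pics/w6.png",w["color"]) 
c=bot.capture("side")["color"][150:320,250:400]; cv2.imwrite("pics/s6.png",cv2.resize(c,(529,600),interpolation=cv2.INTER_CUBIC))
```

```text
25 t29.2 [437.6 176.9  56.4] F [ 0.6  2.5 -5. ] gap18.1
34 t29.6 [446.4 175.7  72.1] F [-1.8  2.4 -4.3] gap17.9
43 t30.0 [457.1 174.3  85.8] F [-2.4  4.1 -3.6] gap18.3
52 t30.4 [469.9 172.7  97.8] F [-3.6  5.1 -1.9] gap18.1
61 t30.8 [484.7 170.7 108. ] F [-4.9  4.7 -0.2] gap18.1
70 t31.2 [501.4 168.6 115.7] F [-5.3  4.8  2. ] gap18.2
79 t31.6 [519.1 166.3 120.8] F [-4.6  5.   3. ] gap18.1
85 t31.9 [531.2 164.7 122.5] F [-3.2  6.6  2.4] gap18.0
90 t32.2 [541.3 163.4 123. ] F [-3.7  4.5  3.9] gap17.8
end t32.7 [540.9 163.5 123. ] F [-3.4  4.   2.4] gap18.2
disp 114.75491085212903 0.7908953960630117 115.50865539743413
```

Run:
```python
from lev import *
c=bot.capture("side")
print("pixel colours at follower disc edge (should be whitish):",[c["color"][tuple(proj(c,[478+45*np.cos(a),-346+45*np.sin(a),24])[::-1].astype(int))].tolist() for a in (-1.5,0,3)])
show("before"); bot.job_done(); show("after")
```

```text
pixel colours at follower disc edge (should be whitish): [[129, 130, 131], [128, 130, 132], [187, 188, 190]]
before t32.9 [541.  163.5 123. ] F [-3.3  5.3  2.6] gap18.1
the job is handed in; nothing more can be done
the job is handed in; nothing more can be done
```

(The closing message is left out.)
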